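# Find the rocking corner of the carving board and push its wedge home

## Task

Mallet blows have shaken loose one of the four slotted wedges that steady the carving board on its rubber feet. Press down on the board's corner lugs, one after another, until you find the one that rocks, then push that corner's wedge in under the lug until it is fully home. Nothing is to be lifted: leave the board standing where it is, the three tight wedges undisturbed and the tools lying where they are.

Things in the scene. Friction and masses are not known exactly. Their poses are not given: they have to be found in the camera images.
- board_middle (a point): the carving board's plate: oak, 200 (x) x 190 (y) x 16 mm, bearing a paper pattern and a pale carved leaf ornament (150 x 124 mm, 38 mm high) on its middle. Origin: middle of the plate's top face, 52 mm above the bench; x points away from the robot, y to its left, z up
- board: the same board: the plate is screwed onto two oak battens (36 mm wide, 20 mm high, 320 mm long along y) whose ends stand out left and right as four corner lugs. About 2.2 kg, standing loose and level on a rubber foot (16 mm high, 20 mm wide) under each lug. Origin at the middle of the battens' underside, 16 mm above the bench; axes as board_middle
- soft_foot (a joint): how far the rubber foot under the rocking corner is squeezed (m): 0 at rest, 0.0045 fully. Which corner that is is not told: find it by pressing. It begins to give at about 2 N pressed on its lug, is down 4 mm at about 4 to 6 N and springs back when let go; the other corners give less than 1 mm
- loose_wedge (a joint): how far the rocking corner's wedge is pushed in (m), along the board's +x: 0 to 0.004 at the start, 0.022 fully home, where it stops hard, its butt 22 mm from the lug's near face (which is 18 mm to the -x side of the lug's middle). It slides with about 2 N and stays where it is left. All four look alike, dark wood: 60 mm long (x), 46 mm wide, a slot round the foot, thick butt towards the robot
- tight_wedge_1 (a joint): how far one of the three tight wedges has been driven farther in (m); 0 at the start, to be left so; about 18 N would shift it. Its place is not told. Tight or loose, a wedge's butt is 20 to 26 mm high and at the start stands out 26 to 44 mm from the lug's near face, so the looks do not tell which is loose
- tight_wedge_2 (a joint): how far one of the three tight wedges has been driven farther in (m); 0 at the start, to be left so; about 18 N would shift it. Its place is not told. Tight or loose, a wedge's butt is 20 to 26 mm high and at the start stands out 26 to 44 mm from the lug's near face, so the looks do not tell which is loose
- tight_wedge_3 (a joint): how far one of the three tight wedges has been driven farther in (m); 0 at the start, to be left so; about 18 N would shift it. Its place is not told. Tight or loose, a wedge's butt is 20 to 26 mm high and at the start stands out 26 to 44 mm from the lug's near face, so the looks do not tell which is loose
- corner_near_left (a point): Near left lug of the board (a batten end): the middle of its top face, 36 mm above the bench and straight above its rubber foot; axes are the board's. The lug is 36 mm along x and stands out 65 mm beyond the plate's side, this point 35 mm. It lies at x = -78 mm, y = 130 mm from board_middle. Its wedge lies on the bench on its -x side, centred on the line through this point along x
- corner_far_left (a point): Far left lug of the board (a batten end): the middle of its top face, 36 mm above the bench and straight above its rubber foot; axes are the board's. The lug is 36 mm along x and stands out 65 mm beyond the plate's side, this point 35 mm. It lies at x = 78 mm, y = 130 mm from board_middle. Its wedge lies on the bench on its -x side, centred on the line through this point along x
- corner_far_right (a point): Far right lug of the board (a batten end): the middle of its top face, 36 mm above the bench and straight above its rubber foot; axes are the board's. The lug is 36 mm along x and stands out 65 mm beyond the plate's side, this point 35 mm. It lies at x = 78 mm, y = -130 mm from board_middle. Its wedge lies on the bench on its -x side, centred on the line through this point along x
- corner_near_right (a point): Near right lug of the board (a batten end): the middle of its top face, 36 mm above the bench and straight above its rubber foot; axes are the board's. The lug is 36 mm along x and stands out 65 mm beyond the plate's side, this point 35 mm. It lies at x = -78 mm, y = -130 mm from board_middle. Its wedge lies on the bench on its -x side, centred on the line through this point along x
- gouge_left: bystander: carving gouge with an octagonal beech handle, lying on the bench left of the board, 240 mm long along its x, 24 mm thick; origin under the middle of the handle, blade towards its x
- gouge_right: bystander: wider carving gouge lying right of the board, 230 mm long along its x, 24 mm thick; origin under the middle of the handle, blade towards its x
- palm_gouge: bystander: short palm gouge, 105 mm long along its x, 32 mm thick, lying in front of the board between the two near wedges; origin under it near the handle's middle
- pencil: bystander: flat green carpenter's pencil, 170 x 12 x 7 mm, lying loose on the plate's left edge beside the ornament; origin under its middle, point towards its x
- mallet: bystander: turned beech mallet standing on its head, 104 mm across, 242 mm high, right of the work; origin at the middle of its foot
- brush: bystander: flat dusting brush, 200 mm long along its x, lying left of the work; origin under its middle, handle towards its -x
- clamp: bystander: black bar clamp, 240 x 130 x 24 mm, lying on the bench to the right, beyond the mallet; origin under the bar's middle
Things that resemble listed ones, but are neither listed nor needed, are in the scene too. Leave any pink or purple look-alike of the part that bears tight_wedge_2 alone.

How it is judged (in metres and radians):
On the way, in this order (a step that is already met when the one before it is completed fails the run):
1. the rocking corner has been pressed down with the fingers, its soft foot squeezed by more than 2 mm (value of joint soft_foot above 0.002 m and contact force between the fingers and board above 1 N), for 0.1 s.
2. that corner's wedge has been pushed home, to within 4 mm of its stop (value of joint loose_wedge above 0.018 m), for 0.2 s.
At the end, for the whole second after the job is handed in: the loose wedge is home to within 4 mm, the three tight wedges are within 5 mm of where they were, the board stands level (within 0.02 rad), at rest and within 12 mm of where it stood, no longer sagging on its soft foot (less than 2 mm), and no tool lies more than 30 mm from where it was (value of joint loose_wedge above 0.018 m and value of joint each of tight_wedge_1, tight_wedge_2, tight_wedge_3 below 0.005 m and distance of board_middle from where it was at the start of the episode below 0.012 m and angle between board's own z axis and vertical below 0.02 rad and linear speed of board below 0.01 m/s and value of joint soft_foot below 0.002 m and distance of each of gouge_left, gouge_right, palm_gouge, pencil, mallet, brush, clamp from where it was at the start of the episode below 0.03 m); the robot touches nothing.
It fails at once if the board was lifted or tipped (more than 12 mm up, or 0.08 rad) (height (world z) of board above 0.028 m or angle between board's own z axis and vertical above 0.08 rad).
It fails at once if the board was shoved more than 20 mm (distance of board_middle from where it was at the start of the episode above 0.02 m).
It fails at once if a tight wedge was driven farther in by more than 5 mm (value of joint any of tight_wedge_1, tight_wedge_2, tight_wedge_3 above 0.005 m).
It fails at once if a tool lying about was moved or lifted by more than 30 mm (distance of any of gouge_left, gouge_right, palm_gouge, pencil, mallet, brush, clamp from where it was at the start of the episode above 0.03 m).
It also fails if it takes over 61 s, if anything falls off the work surface, if the arm or the gripper's body presses on something with over 40 N, if the wrist force passes 120 N, or if a joint passes its speed limit or range.

## Robot

A 6-joint arm with a two-finger parallel gripper is mounted at the origin on the work surface. World frame = base frame: x ahead of the robot, y to its left, z up, the work surface at z = 0. Lengths are in mm, angles in rad, forces in N, time in s.
With the tool pointing down it reaches from about 275 to 1000 mm from the base axis. Payload 8.4 kg.
Tool frame: the origin (TCP) lies at the centre of the arm's flange, where the gripper is bolted on; the fingertips stand r.tip_extent ahead of it and the grasp point (between the pads) lies 155 mm ahead of it (r.tip_extent is the distance from the TCP to the fingertips, in mm); z points along the fingers, y is the direction in which the jaws open and shut (so a half turn about z gives the same grasp; the last joint's range is limited). The gripper opens to 85 mm and grips with 20 to 120 N. Pads are 22 mm wide; open, the fingers measure 114 mm over their backs; the gripper's body (76 mm by 85 mm) begins 54 mm behind the grasp point. The pads swing forward as they close: fully open they stand 13 mm farther back than shut.
Start: joints at [-1.273, 0.353, 1.633, -0, 1.155, -0.002], TCP at [184.58, -597.126, 404.681] pointing down, gripper open.
Joint ranges: [-2.63, 2.63], [-0.92, 2.1], [0.06, 2.66], [-1.3, 4.44], [0, 2.69], [-3.02, 3.02]. Speed limits (rad/s): [2.22, 2.22, 2.79, 3.14, 3.14, 3.14].

## Interface

Orientations are given as [roll, pitch, yaw] about the fixed x, y, z axes, in that order (R = Rz(yaw) Ry(pitch) Rx(roll)).
In Python, from rig import sense, grab_frame, job, r gives the robot as it stands. The module is installed in compiled form; this text tells all that it offers.
- The arm moves only by the shell command python3 -m creep 'ROWS' [FORCE]. ROWS is JSON, a list of rows, each a list of 7 numbers: the turn, a rotation vector about the tool's x, y, z in rad, then the shift along the tool's x, y, z in mm, then the closure, from 0 (fully open) to 1 (shut). In form: [[wx, wy, wz, dx, dy, dz, fingers], ...]. A call has 1 to 10 rows; each row shifts and turns the pose as measured when the row begins, along the tool's axes as they then stand; what a row does not reach is not made up. A row lasts 1/12 s, in which the tool goes at most 41.7 mm and 7.16 degrees, less where a joint would pass 70% of its speed; a pose out of reach is approached as far as the arm can. A call with a gripper value outside its range is refused whole. The fingers move at their own pace and stop on an object; FORCE is the grip in N (left out, the last holds). Time passes only in rows, so rows that do not move let the fingers close. It gives the time, the measured TCP pose, the force and the opening at its end, in the units of the state.
- sense(): the state, without advancing time (a new reading comes with each control period).
- grab_frame(name): name is "side" or "top"; returns a dict with "color" (384x512x3 uint8, red, green, blue), "mtx" (3x3 intrinsics, pixels), "distortion" ([k1, k2, p1, p2, k3] as OpenCV has them; the pictures are not rectified), "T" (4x4, takes a point from camera to world coordinates). Camera axes: x right, y down, z forward; pixel columns grow to the right and rows downward; lengths in mm; the calibration is good to about 2 mm. A picture is of the moment at which its call begins. There is no depth.
- job.sign_off(): hands the job in, once; it reports no verdict.
The state is a dict: "clock": time; "qpos": joint angles; "qvel": joint speeds; "joint_efforts": joint torques, N m; "eef_pos": TCP position; "tcp_rot": TCP orientation; "contact_force": force on the tool from outside, world axes, zero at the start; "wrist_torque": the same for the moment, N m; "opening": opening from 0.0 (shut) to 1.0 (fully open).
Only numpy, scipy, OpenCV 4.12 (cv2) and the standard library are available. Lean on these libraries where they do the work, as an engineer would, in place of code of your own. Each camera call takes 0.05 s, during which the arm holds its last target.

## Working session

There is one attempt and no reset: what is moved stays moved. The work goes in short steps, Python scripts to look and compute and a shell command to move; the robot and the scene stay as the last step left them, time stands still between calls to the robot, and variables do not carry over. Pictures are saved under pics/ and viewed, and the job is handed in when it is done.

```bash
mkdir -p pics; python3 - <<'E'
from rig import sense, grab_frame, job, r
import cv2
print(sense()); print(r.tip_extent)
for n in("side","top"):
    f=grab_frame(n); cv2.imwrite(f"pics/{n}0.png",cv2.resize(f["color"][:,:,::-1],None,fx=1.5,fy=1.5,interpolation=cv2.INTER_CUBIC))
    print(n,f["mtx"],f["distortion"],f["T"])
E
```

```text
{'clock': 0.0, 'qpos': array([-1.27341358e+00,  3.53674449e-01,  1.63411001e+00,  3.28800957e-05,
        1.15523280e+00, -2.39758365e-03]), 'qvel': array([ 0.00081147, -0.00285131, -0.00066172,  0.00150061, -0.00141252,
        0.00118671]), 'joint_efforts': array([-3.97018492e-03, -6.05264711e+01, -3.42080891e+01, -4.34993462e-04,
        9.35057615e-03, -6.86331674e-06]), 'eef_pos': array([ 184.50855906, -596.90623447,  403.95541505]), 'tcp_rot': array([-3.14016812e+00, -3.34782165e-05,  2.99767009e-01]), 'contact_force': array([-0.25221265,  0.81876103,  0.3801676 ]), 'wrist_torque': array([-0.01009809,  0.03124056, -0.02185812]), 'opening': 0.9992672573181957}
173.4
side [[396.49985831   0.         246.8533835 ]
 [  0.         396.49985831 192.34738278]
 [  0.           0.           1.        ]] [0.03498491 0.         0.         0.         0.        ] [[-8.85128855e-01 -2.31166518e-01  4.03867493e-01  1.28692546e+02]
 [-4.65345912e-01  4.39132175e-01 -7.68515527e-01  8.19293005e+02]
 [ 3.03848086e-04 -8.68173355e-01 -4.96260953e-01  5.54315601e+02]
 [ 0.00000000e+00  0.00000000e+00  0.00000000e+00  1.00000000e+00]]
top [[471.14167318   0.         255.06689154]
 [  0.         471.14167318 189.27743742]
 [  0.           0.           1.        ]] [-0.11887238  0.          0.          0.          0.        ] [[-1.55132705e-02 -9.85287502e-01  1.70199521e-01  2.99162948e+02]
 [-9.99879111e-01  1.54656273e-02 -1.60579680e-03  1.50601325e+01]
 [-1.05007082e-03 -1.70203856e-01 -9.85408314e-01  1.37290136e+03]
 [ 0.00000000e+00  0.00000000e+00  0.00000000e+00  1.00000000e+00]]
```

View pics/side0.png

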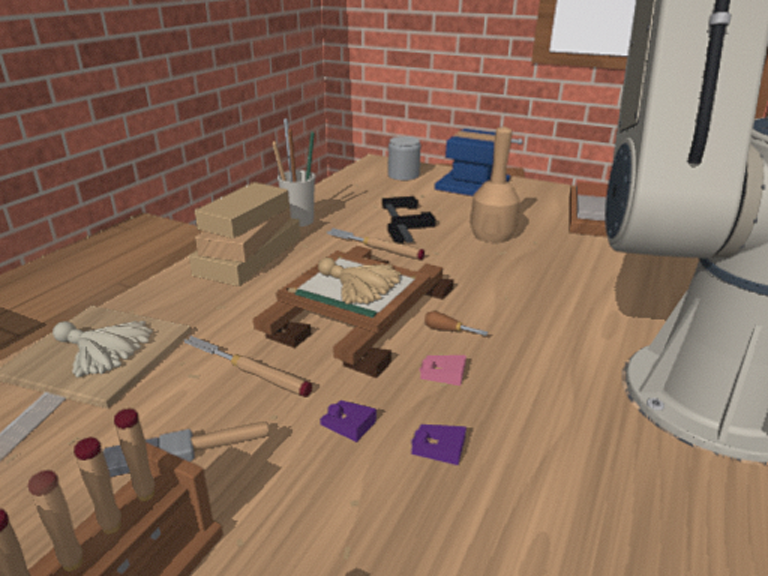

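View pics/top0.png

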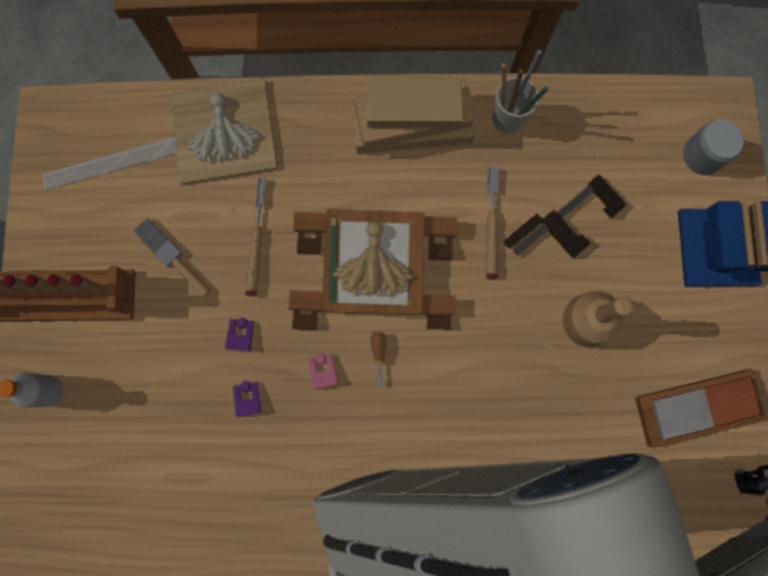

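The top view shows the board at about (373,262), with four lugs at (310,222), (440,225), (307,300) and (435,305). There are dark wedges on the near side of each lug. The palm gouge is at (379,350). The pink and purple wedges at (323,370), (239,334) and (247,398) are decoys. I'll enlarge this area to measure it.

```bash
cat > h.py <<'E'
import numpy as np,cv2
from rig import sense, grab_frame, job, r
def crop(n,u0,v0,w,h,s,name):
    f=grab_frame(n); c=f["color"][v0:v0+h,u0:u0+w,::-1]
    cv2.imwrite("pics/"+name,cv2.resize(c,None,fx=s,fy=s,interpolation=cv2.INTER_CUBIC)); return f
def ray(f,uv,z):
    p=cv2.undistortPoints(np.array([[uv]],float),f["mtx"],f["distortion"])[0,0]
    T=f["T"]; d=T[:3,:3]@np.array([p[0],p[1],1]); o=T[:3,3]
    return o+d*(z-o[2])/d[2]
def proj(f,P):
    Ti=np.linalg.inv(f["T"]); 
    return cv2.projectPoints(np.array(P,float).reshape(-1,1,3),cv2.Rodrigues(Ti[:3,:3])[0],Ti[:3,3],f["mtx"],f["distortion"])[0][:,0]
E
python3 - <<'E'
from h import *
crop("top",185,130,130,95,6,"t1.png")
E
```

```text
(no output)
```

View pics/t1.png

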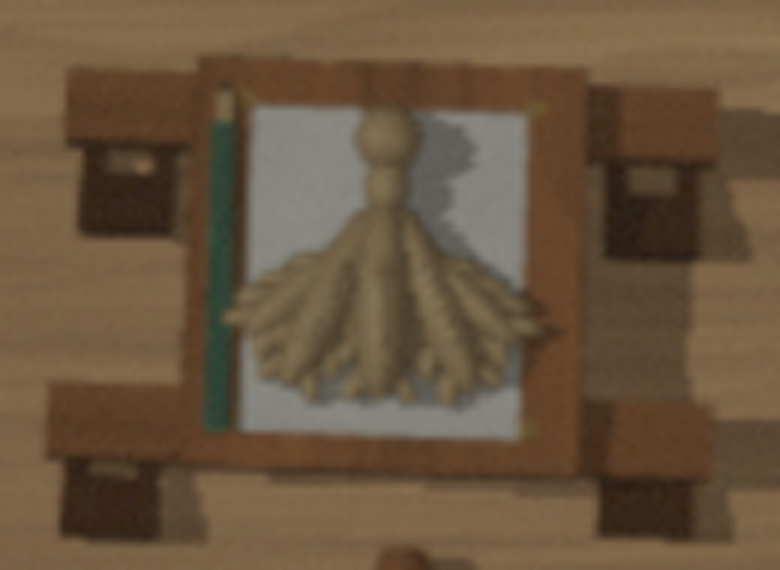

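```bash
python3 - <<'E'
from h import *
f=grab_frame("top")
import scipy.optimize as so
P=lambda u,v:(185-.5+ (u+.5)/6,130-.5+(v+.5)/6)
loc=[(96,160,36),(60,160,36),(-60,160,36),(-96,160,36),(96,-160,36),(60,-160,36),(-60,-160,36),(-96,-160,36),(100,95,52),(100,-95,52),(-100,-95,52),(-100,95,52)]
px=[(69,68),(65,142),(50,383),(47,458),(718,90),(716,162),(713,403),(710,480),(200,57),(588,70),(578,473),(182,468)]
px=np.array([P(*a) for a in px]); loc=np.array(loc,float)
def W(p,l):
    c,s=np.cos(p[2]),np.sin(p[2]); l=np.atleast_2d(l).astype(float)
    return np.c_[p[0]+c*l[:,0]-s*l[:,1],p[1]+s*l[:,0]+c*l[:,1],l[:,2]]
res=so.least_squares(lambda p:(proj(f,W(p,loc))-px).ravel(),[500,0,0])
print(res.x,np.round(res.fun.reshape(-1,2),1).tolist())
p=res.x
for n,x,y in(("NL",-78,130),("FL",78,130),("FR",78,-130),("NR",-78,-130)): print(n,W(p,[x,y,36]))
# wedge butt bottom/top edges
for n,u,v in(("FL",128,236),("FR",652,260),("NL",108,538),("NR",645,539)):
    for z in(0,23):
        w=ray(f,P(u,v),z); c,s=np.cos(p[2]),np.sin(p[2]); d=w[:2]-p[:2]; print(n,z,w.round(),"standout",-60*(1 if n[0]=='N' else -1)*1 -( c*d[0]+s*d[1]) if n[0]=='N' else 60-(c*d[0]+s*d[1]), -s*d[0]+c*d[1])
for n,u,v in(("palmtop",403,550),): print(ray(f,P(u,v),16))
s=grab_frame("side")
print(proj(s,[[*p[:2],52]]+[list(W(p,[x,y,36])[0]) for x,y in((-78,130),(78,130),(78,-130),(-78,-130))]))
E
```

```text
[ 5.72951400e+02  2.99320534e+01 -4.75535333e-02] [[-0.4, 0.2], [-0.4, -0.2], [-0.2, 0.1], [-0.3, -0.1], [0.3, -0.1], [0.5, -0.2], [0.4, 0.2], [0.8, -0.2], [-0.5, -0.1], [0.2, -0.3], [0.3, 0.9], [-0.8, -0.4]]
NL [[501.21920523 163.4928719   36.        ]]
FL [[657.04285406 156.07731629  36.        ]]
FR [[ 644.68359472 -103.62876509   36.        ]]
NR [[488.85994589 -96.21320948  36.        ]]
FL 0 [600. 159.   0.] standout 38.84822661775635 129.74657362908286
FL 23 [595. 156.  23.] standout 43.772285233422195 127.10605120426727
FR 0 [ 584. -102.    0.] standout 42.775029777335234 -130.88136211374527
FR 23 [ 579. -100.   23.] standout 47.63330327908013 -129.15562584234797
NL 0 [450. 168.   0.] standout 69.81215206014397 132.06477056334
NL 23 [447. 165.  23.] standout 72.2071358458281 129.38541175095568
NR 0 [445. -94.   0.] standout 61.866083680216605 -130.0351379008802
NR 23 [443. -92.  23.] standout 64.39418669606191 -128.32357829023815
[439.90595579  23.88986167  16.        ]
[[236.8756467  187.27885134]
 [236.10031651 225.3618691 ]
 [182.40290309 207.17003902]
 [237.60562482 167.17537108]
 [285.24457841 179.69107958]]
```

```bash
cat >> h.py <<'E'
from scipy.spatial.transform import Rotation as Ro
BY=-0.04755
def togo(x,y,ztip,yaw=BY,n=1):
    s=sense(); R=Ro.from_euler('xyz',s["tcp_rot"])
    d=R.inv().apply(np.array([x,y,ztip+r.tip_extent])-s["eef_pos"])
    w=(R.inv()*Ro.from_euler('xyz',[np.pi,0,yaw])).as_rotvec()
    print("t",round(s["clock"],2),"pos",s["eef_pos"].round(1),"tip",(s["eef_pos"][2]-r.tip_extent).round(1),"F",s["contact_force"].round(1),"open",round(s["opening"],2),"\n d",d.round(1),"w",w.round(4))
E
python3 -m creep '[[0,0,0.116,0,0,-35,1],[0,0,0.116,0,0,-35,1],[0,0,0.116,0,0,-35,1],[0,0,0,0,0,0,1]]'
python3 -c "
from h import *
togo(488.9,-96.2,60)"
```

```text
clock: 0.58
eef_pos: [184.4, -596.6, 509.7]
tcp_rot: [-3.133, 0.003, -0.064]
contact_force: [1.4, -0.4, 1.1]
opening: 0.46
t 0.58 pos [ 184.4 -596.6  509.7] tip 336.3 F [ 1.4 -0.4  1.1] open 0.46 
 d [ 272.7 -516.5  279.7] w [-0.0083  0.003  -0.0166]
```

```bash

python3 -m creep '[[0,0,0,19,-36,0,1],[0,0,0,19,-36,0,1],[0,0,0,19,-36,0,1],[0,0,0,19,-36,0,1],[0,0,0,19,-36,0,1],[0,0,0,19,-36,0,1],[0,0,0,19,-36,0,1],[0,0,0,19,-36,0,1],[0,0,0,19,-36,0,1],[0,0,0,19,-36,0,1]]'
python3 -c "
from h import *
togo(488.9,-96.2,60)"
```

```text
clock: 1.42
eef_pos: [398.0, -244.9, 511.6]
tcp_rot: [3.14, -0.001, -0.071]
contact_force: [0.7, -0.9, 0.8]
opening: 0.002
t 1.42 pos [ 398.  -244.9  511.6] tip 338.2 F [ 0.7 -0.9  0.8] open 0.0 
 d [  79.8 -155.1  278.1] w [ 0.0012 -0.0013 -0.0234]
```

```bash

python3 -m creep '[[0,0,-0.023,16,-31,0,1],[0,0,0,16,-31,0,1],[0,0,0,16,-31,0,1],[0,0,0,16,-31,30,1],[0,0,0,16,-31,38,1],[0,0,0,0,0,40,1],[0,0,0,0,0,40,1],[0,0,0,0,0,40,1],[0,0,0,0,0,40,1],[0,0,0,0,0,0,1]]'
python3 -c "
from h import *
togo(488.9,-96.2,60)"
```

```text
clock: 2.25
eef_pos: [489.7, -87.4, 290.1]
tcp_rot: [3.139, -0.02, -0.03]
contact_force: [-2.4, 0.4, 0.3]
opening: -0.001
t 2.25 pos [489.7 -87.4 290.1] tip 116.7 F [-2.4  0.4  0.3] open -0.0 
 d [-1.7  8.7 56.7] w [ 0.0023 -0.0197  0.0178]
```

```bash

python3 -m creep '[[0,-0.02,0.018,-1.5,8.7,25,1],[0,0,0,0,0,25,1],[0,0,0,0,0,5,1],[0,0,0,0,0,0,1],[0,0,0,0,0,0,1]]'
python3 -c "
from h import *
togo(488.9,-96.2,36)
crop('top',185,130,130,95,6,'t2.png');crop('side',150,130,160,120,5,'s2.png')"
```

```text
clock: 2.67
eef_pos: [490.6, -96.9, 238.3]
tcp_rot: [3.139, -0.0, -0.047]
contact_force: [-0.1, 0.2, 0.3]
opening: 0.003
t 2.67 pos [490.6 -96.9 238.3] tip 64.9 F [-0.1  0.2  0.3] open 0.0 
 d [-1.7 -0.7 28.9] w [ 0.0024 -0.0001  0.001 ]
```

View pics/s2.png

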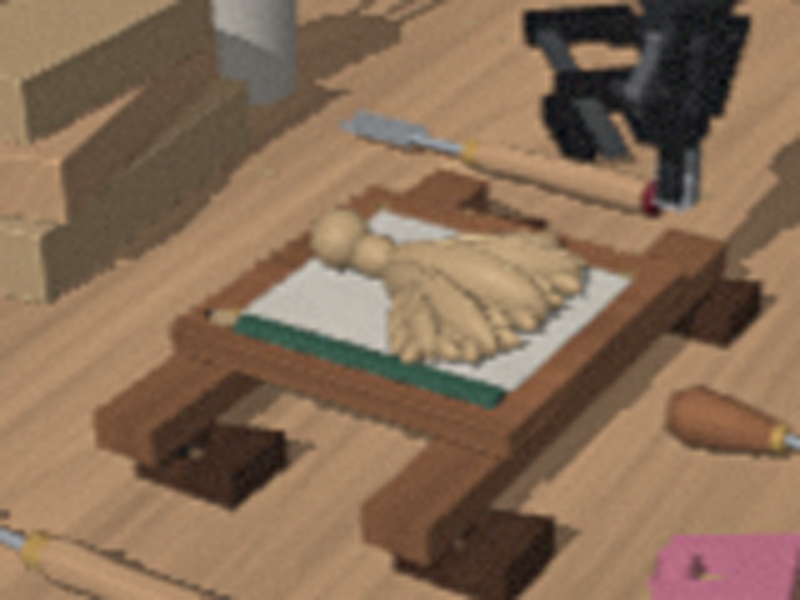

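The closed fingers are at about (678,205) in the side crop, above the near right lug at about (690,245). I'll come down gently.

```bash

python3 -m creep '[[0,0,0,-1.5,0,15,1],[0,0,0,0,0,8,1],[0,0,0,0,0,3,1],[0,0,0,0,0,0,1],[0,0,0,0,0,0,1]]'
python3 -c "
from h import *
togo(488.9,-96.2,36)"
python3 -m creep '[[0,0,0,0,0,2,1],[0,0,0,0,0,0,1]]'
```

```text
clock: 3.18
eef_pos: [492.4, -97.3, 218.6]
tcp_rot: [3.137, -0.013, -0.046]
contact_force: [0.1, 0.3, -0.7]
opening: -0.003
t 3.18 pos [492.4 -97.3 218.6] tip 45.2 F [ 0.1  0.3 -0.7] open -0.0 
 d [-3.7 -1.   9.1] w [ 0.0043 -0.0127  0.0015]
clock: 3.35
eef_pos: [492.8, -97.4, 217.5]
tcp_rot: [3.137, -0.014, -0.046]
contact_force: [0.3, 0.4, -0.2]
opening: 0.001
```

```bash

python3 -m creep '[[0,-0.013,0,-3.5,-1,4,1],[0,0,0,0,0,2,1],[0,0,0,0,0,0,1]]'
python3 -m creep '[[0,0,0,0,0,2,1],[0,0,0,0,0,0,1]]'
python3 -m creep '[[0,0,0,0,0,2,1],[0,0,0,0,0,0,1]]'
```

```text
clock: 3.6
eef_pos: [489.4, -96.2, 211.5]
tcp_rot: [3.137, -0.001, -0.046]
contact_force: [0.5, -0.4, -0.7]
opening: 0.005
clock: 3.77
eef_pos: [489.4, -96.2, 209.5]
tcp_rot: [3.137, -0.0, -0.046]
contact_force: [0.1, 1.0, 1.9]
opening: -0.0
clock: 3.93
eef_pos: [489.6, -96.2, 209.8]
tcp_rot: [3.137, -0.0, -0.046]
contact_force: [-0.2, 0.3, -0.7]
opening: -0.001
```

```bash

python3 -m creep '[[0,0,0,0,0,2,1],[0,0,0,0,0,1,1]]'
python3 -m creep '[[0,0,0,0,0,2,1],[0,0,0,0,0,2,1]]'
python3 -m creep '[[0,0,0,0,0,3,1],[0,0,0,0,0,3,1]]'
```

```text
clock: 4.1
eef_pos: [489.9, -96.3, 209.3]
tcp_rot: [3.137, -0.001, -0.046]
contact_force: [-6.2, 1.3, 20.1]
opening: 0.001
clock: 4.27
eef_pos: [489.9, -96.3, 209.1]
tcp_rot: [3.137, -0.0, -0.046]
contact_force: [-11.8, 2.1, 41.4]
opening: 0.005
clock: 4.43
eef_pos: [490.1, -96.4, 209.0]
tcp_rot: [3.137, 0.0, -0.046]
contact_force: [-15.7, 3.8, 58.6]
opening: 0.003
```

Near right is firm: 58 N moved it less than 1 mm. Next is near left, crossing above the ornament.

```bash

python3 -m creep '[[0,0,0,0,0,-15,1],[0,0,0,0,0,-38,1],[0,0,0,0,0,-38,1],[0,0,0,0,-20,-10,1],[0,0,0,0,-40,0,1],[0,0,0,0,-40,0,1],[0,0,0,0,-40,0,1],[0,0,0,0,-40,0,1],[0,0,0,0,-40,0,1],[0,0,0,0,-30,0,1]]'
python3 -m creep '[[0,0,0,0,0,0,1]]'
python3 -c "
from h import *
togo(501.2,163.5,60)"
```

```text
clock: 5.27
eef_pos: [503.1, 158.5, 316.8]
tcp_rot: [3.137, -0.007, -0.056]
contact_force: [1.3, -0.3, -0.8]
opening: 0.003
clock: 5.35
eef_pos: [503.4, 163.0, 317.0]
tcp_rot: [3.139, -0.009, -0.053]
contact_force: [-0.4, 0.2, -0.1]
opening: -0.001
t 5.35 pos [503.4 163.  317. ] tip 143.6 F [-0.4  0.2 -0.1] open -0.0 
 d [-2.9 -0.5 83.5] w [ 0.0024 -0.0088 -0.006 ]
```

```bash

python3 -m creep '[[0,-0.009,-0.006,-2,0,35,1],[0,0,0,0,0,30,1],[0,0,0,0,0,20,1],[0,0,0,0,0,0,1],[0,0,0,0,0,0,1]]'
python3 -c "
from h import *
togo(501.2,163.5,38)"
```

```text
clock: 5.77
eef_pos: [502.4, 166.0, 230.0]
tcp_rot: [3.14, -0.003, -0.041]
contact_force: [0.2, -0.1, 0.1]
opening: 0.0
t 5.77 pos [502.4 166.  230. ] tip 56.6 F [ 0.2 -0.1  0.1] open 0.0 
 d [-1.1  2.5 18.6] w [ 0.0011 -0.0033  0.0068]
```

```bash

python3 -m creep '[[0,-0.004,0.006,-1,2.5,10,1],[0,0,0,0,0,8,1],[0,0,0,0,0,0,1]]'
python3 -m creep '[[0,0,0,0,0,1.5,1],[0,0,0,0,0,1,1]]'
python3 -m creep '[[0,0,0,0,0,1.5,1],[0,0,0,0,0,1,1]]'
```

```text
clock: 6.02
eef_pos: [502.1, 162.8, 212.9]
tcp_rot: [3.141, -0.001, -0.048]
contact_force: [-1.6, -1.1, 0.0]
opening: -0.006
clock: 6.18
eef_pos: [502.7, 162.4, 211.1]
tcp_rot: [-3.141, -0.003, -0.049]
contact_force: [0.9, 0.4, -0.3]
opening: 0.001
clock: 6.35
eef_pos: [503.1, 162.4, 209.4]
tcp_rot: [-3.141, -0.004, -0.049]
contact_force: [-3.3, -1.2, 12.4]
opening: -0.0
```

```bash

python3 -m creep '[[0,0,0,0,0,2,1],[0,0,0,0,0,1,1]]'
python3 -m creep '[[0,0,0,0,0,0,1]]'
```

```text
clock: 6.52
eef_pos: [503.2, 162.5, 209.4]
tcp_rot: [-3.141, -0.004, -0.049]
contact_force: [-3.2, -2.0, 7.9]
opening: 0.003
clock: 6.6
eef_pos: [503.2, 162.5, 210.1]
tcp_rot: [-3.141, -0.005, -0.049]
contact_force: [-0.1, 0.8, 0.3]
opening: 0.003
```

Near left is firm as well (12 N, no give). Next is far left.

```bash

python3 -m creep '[[0,0,0,0,0,-15,1],[0,0,0,0,0,-20,1],[0,0,0,30,0,0,1],[0,0,0,40,0,0,1],[0,0,0,40,0,0,1],[0,0,0,30,0,0,1],[0,0,0,0,0,0,1]]'
python3 -c "
from h import *
togo(657,156,39)"
```

```text
clock: 7.18
eef_pos: [646.4, 155.6, 249.1]
tcp_rot: [-3.141, -0.006, -0.047]
contact_force: [0.2, 0.3, 1.0]
opening: 0.001
t 7.18 pos [646.4 155.6 249.1] tip 75.7 F [0.2 0.3 1. ] open 0.0 
 d [10.3 -0.8 36.7] w [-0.0009 -0.0064  0.0008]
```

```bash

python3 -m creep '[[0,-0.006,0,10,-0.8,18,1],[0,0,0,0,0,12,1],[0,0,0,0,0,5,1],[0,0,0,0,0,0,1]]'
python3 -m creep '[[0,0,0,0,0,1.5,1],[0,0,0,0,0,0,1]]'
python3 -m creep '[[0,0,0,0,0,1.5,1],[0,0,0,0,0,1,1]]'
```

```text
clock: 7.52
eef_pos: [657.4, 155.7, 212.8]
tcp_rot: [-3.14, -0.001, -0.048]
contact_force: [-0.8, 0.2, -0.7]
opening: -0.005
clock: 7.68
eef_pos: [655.6, 155.8, 210.8]
tcp_rot: [-3.141, 0.001, -0.047]
contact_force: [-0.0, 0.4, -0.9]
opening: 0.005
clock: 7.85
eef_pos: [654.9, 156.1, 209.3]
tcp_rot: [-3.141, 0.0, -0.047]
contact_force: [-0.4, -0.1, 2.0]
opening: -0.003
```

```bash

python3 -m creep '[[0,0,0,0,0,1.5,1],[0,0,0,0,0,1,1]]'
python3 -m creep '[[0,0,0,0,0,1.5,1],[0,0,0,0,0,1,1]]'
```

```text
clock: 8.02
eef_pos: [654.9, 156.2, 208.0]
tcp_rot: [-3.141, -0.001, -0.047]
contact_force: [-1.0, -0.3, 3.4]
opening: -0.002
clock: 8.18
eef_pos: [655.0, 156.2, 206.3]
tcp_rot: [-3.14, -0.002, -0.047]
contact_force: [-2.1, -1.8, 4.7]
opening: 0.001
```

Far left gives: it's down 3 mm at 4.7 N, so this is the soft foot. I'll hold it, take it slightly deeper, then let go.

```bash

python3 -m creep '[[0,0,0,0,0,1.5,1],[0,0,0,0,0,0.5,1],[0,0,0,0,0,0.5,1]]'
python3 -c "
from h import *
togo(657,156,39)"
python3 -m creep '[[0,0,0,0,0,-15,1],[0,0,0,0,0,-25,1],[0,0,0,0,0,0,1]]'
```

```text
clock: 8.43
eef_pos: [655.1, 156.3, 205.3]
tcp_rot: [-3.14, -0.002, -0.047]
contact_force: [-3.0, -1.8, 9.9]
opening: -0.002
t 8.43 pos [655.1 156.3 205.3] tip 31.9 F [-3.  -1.8  9.9] open -0.0 
 d [ 1.9  0.2 -7.1] w [-0.0014 -0.0019  0.0009]
clock: 8.68
eef_pos: [654.7, 156.3, 244.5]
tcp_rot: [-3.141, 0.001, -0.047]
contact_force: [0.6, 0.1, 0.4]
opening: -0.004
```

The corner was pressed down about 4 mm and released. Next I'll move in front of that lug's wedge and check clearance from pictures.

```bash

python3 -m creep '[[0,0,0,-38,0,0,1],[0,0,0,-38,0,0,1],[0,0,0,-18,0,0,1],[0,0,0,0,0,0,1]]'
python3 -c "
from h import *
togo(559,162,60)
crop('top',185,110,130,95,6,'t3.png');crop('side',120,100,160,120,5,'s3.png')"
```

```text
clock: 9.02
eef_pos: [558.8, 160.5, 243.4]
tcp_rot: [-3.139, -0.003, -0.048]
contact_force: [-0.6, 0.1, -0.7]
opening: -0.0
t 9.02 pos [558.8 160.5 243.4] tip 70.0 F [-0.6  0.1 -0.7] open -0.0 
 d [ 0.1 -1.5 10. ] w [-0.0022 -0.0029 -0.0008]
```

View pics/s3.png

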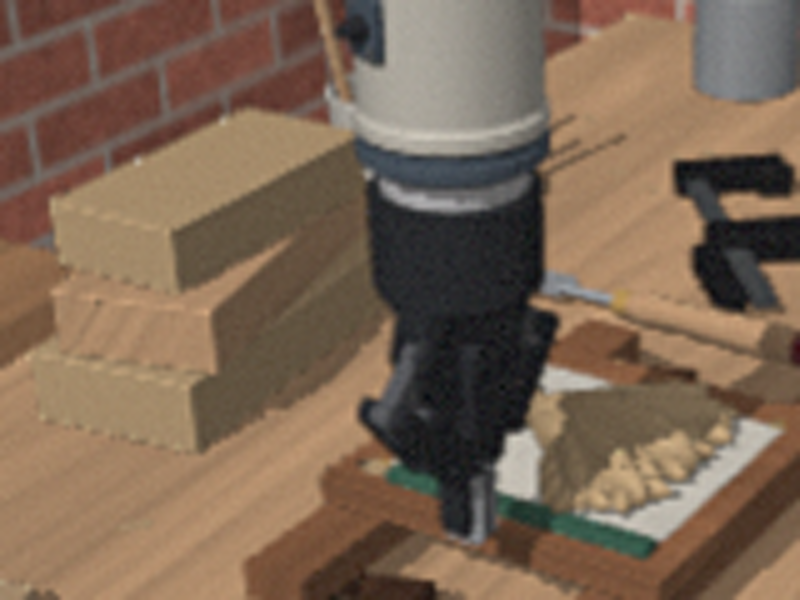

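View pics/t3.png

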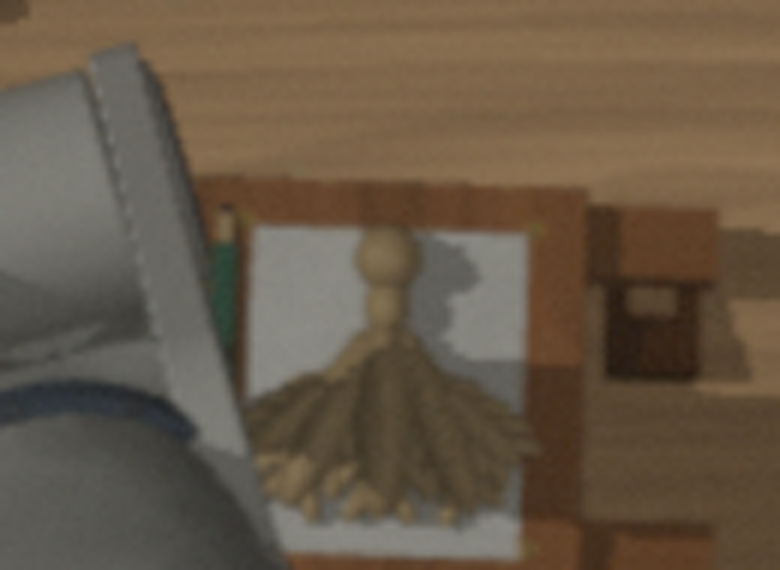

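The side view shows the gripper linkage flaring out along y about 50 mm above the tips, near the pencil at (520,510). A quarter turn puts the flare along x, over the lugs, where it clears.

```bash

python3 -m creep '[[0,0,-0.12,0,0,0,1],[0,0,-0.12,0,0,0,1],[0,0,-0.12,0,0,0,1],[0,0,-0.12,0,0,0,1],[0,0,-0.12,0,0,0,1],[0,0,-0.12,0,0,0,1],[0,0,-0.12,0,0,0,1],[0,0,-0.12,0,0,0,1],[0,0,-0.12,0,0,0,1],[0,0,-0.12,0,0,0,1]]'
python3 -m creep '[[0,0,-0.12,0,0,0,1],[0,0,-0.12,0,0,0,1],[0,0,-0.12,0,0,0,1],[0,0,0,0,0,0,1]]'
python3 -c "
from h import *
togo(559,161.5,45,BY+np.pi/2); print(sense()['qpos'])"
```

```text
clock: 9.95
eef_pos: [579.7, 161.4, 243.5]
tcp_rot: [3.123, -0.014, 1.196]
contact_force: [0.6, 0.7, -0.5]
opening: 0.003
clock: 10.28
eef_pos: [587.2, 161.4, 243.1]
tcp_rot: [3.112, -0.008, 1.576]
contact_force: [-0.8, -0.6, 0.3]
opening: 0.001
t 10.28 pos [587.2 161.4 243.1] tip 69.7 F [-0.8 -0.6  0.3] open 0.0 
 d [  0.  -28.9  23.8] w [ 0.0289 -0.0086  0.0527]
[2.65804303e-01 5.12598556e-01 1.79913524e+00 4.56552580e-05
 7.99690544e-01 2.60602609e-01]
```

```bash

python3 -m creep '[[0.029,-0.009,0.053,0,-20,0,1],[0,0,0,0,-10,0,1],[0,0,0,0,0,0,1]]'
python3 -c "
from h import *
togo(557,161.5,40,BY+np.pi/2)"
```

```text
clock: 10.53
eef_pos: [560.5, 161.8, 242.0]
tcp_rot: [3.138, -0.001, 1.511]
contact_force: [0.4, 0.7, -0.4]
opening: -0.0
t 10.53 pos [560.5 161.8 242. ] tip 68.6 F [ 0.4  0.7 -0.4] open -0.0 
 d [-0.6 -3.6 28.6] w [ 0.0035 -0.0006 -0.0119]
```

```bash

python3 -m creep '[[0.003,0,-0.012,-0.5,-4,15,1],[0,0,0,0,0,10,1],[0,0,0,0,0,0,1]]'
python3 -c "
from h import *
togo(557,161.5,11,BY+np.pi/2)
crop('side',120,120,160,120,5,'s4.png')"
```

```text
clock: 10.78
eef_pos: [559.2, 162.0, 217.2]
tcp_rot: [3.135, -0.003, 1.521]
contact_force: [-0.4, -0.7, -0.2]
opening: -0.002
t 10.78 pos [559.2 162.  217.2] tip 43.8 F [-0.4 -0.7 -0.2] open -0.0 
 d [-0.7 -2.4 32.8] w [ 0.0067 -0.0026 -0.0026]
```

View pics/s4.png

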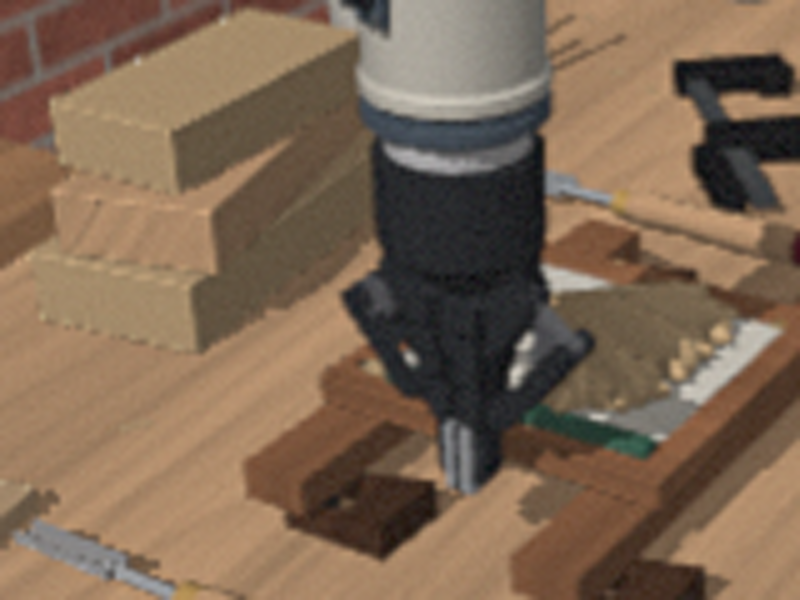

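The side crop shows the fingers at (468,485), between the wedge's butt at about (410,520) and the near batten, with clearance all round. I'll go down and push.

```bash

python3 -m creep '[[0.006,0,0,-0.5,-1,18,1],[0,0,0,0,-1,12,1],[0,0,0,0,0,0,1]]'
python3 -c "
from h import *
togo(557,161.5,11,BY+np.pi/2)"
python3 -m creep '[[0,0,0,0,6,0,1],[0,0,0,0,6,0,1],[0,0,0,0,0,0,1]]'
python3 -m creep '[[0,0,0,0,5,0,1],[0,0,0,0,5,0,1],[0,0,0,0,0,0,1]]'
```

```text
clock: 11.08
eef_pos: [559.8, 162.1, 188.1]
tcp_rot: [3.136, -0.004, 1.519]
contact_force: [-1.1, -0.3, 0.5]
opening: 0.001
t 11.08 pos [559.8 162.1 188.1] tip 14.7 F [-1.1 -0.3  0.5] open 0.0 
 d [-0.7 -2.8  3.7] w [ 0.0051 -0.0039 -0.0042]
clock: 11.33
eef_pos: [573.8, 161.6, 189.0]
tcp_rot: [3.136, -0.004, 1.519]
contact_force: [-0.5, 0.6, -0.3]
opening: 0.002
clock: 11.58
eef_pos: [586.1, 161.2, 190.8]
tcp_rot: [3.133, -0.005, 1.519]
contact_force: [0.3, 0.3, 0.6]
opening: -0.0
```

```bash

python3 -m creep '[[0.008,0,0,0,0,6,1],[0,0,0,0,0,0,1]]'
python3 -m creep '[[0,0,0,0,3,1,1],[0,0,0,0,3,0,1],[0,0,0,0,0,0,1]]'
python3 -m creep '[[0,0,0,0,3,1,1],[0,0,0,0,3,0,1],[0,0,0,0,0,0,1]]'
```

```text
clock: 11.75
eef_pos: [588.0, 161.4, 186.8]
tcp_rot: [3.137, -0.006, 1.518]
contact_force: [-1.8, -2.6, 10.4]
opening: 0.002
clock: 12.0
eef_pos: [594.7, 160.9, 187.5]
tcp_rot: [3.136, -0.006, 1.519]
contact_force: [0.3, -0.5, 1.5]
opening: -0.001
clock: 12.25
eef_pos: [601.0, 160.6, 187.3]
tcp_rot: [3.137, -0.007, 1.519]
contact_force: [-0.7, -1.2, 3.8]
opening: -0.002
```

There's an unexpected upward force, so I'll look before pushing on.

```bash

python3 -c "
from h import *
togo(600,161.5,11,BY+np.pi/2)
crop('side',120,120,160,120,5,'s5.png')"
```

```text
t 12.25 pos [601.  160.6 187.3] tip 13.9 F [-0.7 -1.2  3.8] open -0.0 
 d [ 0.8 -1.   2.9] w [ 0.0049 -0.0066 -0.0047]
```

View pics/s5.png

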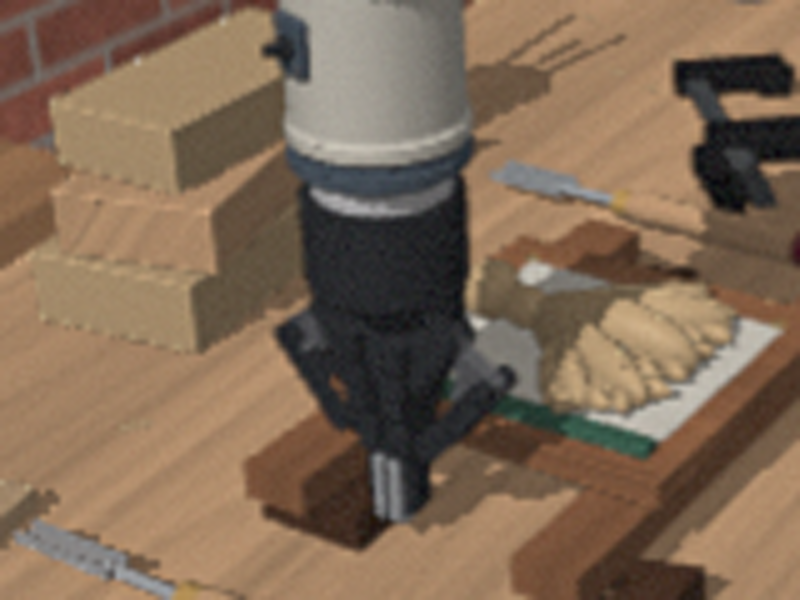

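The wedge has moved in: its butt went from about (435,490) to about (380,520), against the fingers. I'll keep going in small steps to the stop.

```bash

python3 -m creep '[[0,0,0,0,2,0,1],[0,0,0,0,2,0,1],[0,0,0,0,0,0,1]]'
python3 -m creep '[[0,0,0,0,2,0,1],[0,0,0,0,1,0,1],[0,0,0,0,0,0,1]]'
```

```text
clock: 12.55
eef_pos: [604.7, 160.4, 187.2]
tcp_rot: [3.138, -0.006, 1.519]
contact_force: [-0.3, -0.9, 5.1]
opening: -0.001
clock: 12.8
eef_pos: [606.9, 160.4, 187.1]
tcp_rot: [-3.141, -0.006, 1.518]
contact_force: [-0.2, -0.1, 7.6]
opening: 0.001
```

```bash

python3 -m creep '[[0,0,0,0,0,-2,1],[0,0,0,0,0,0,1]]'
python3 -m creep '[[0,0,0,0,2,0,1],[0,0,0,0,0,0,1]]'
python3 -c "
from h import *
crop('side',150,170,80,60,10,'s6.png')"
```

```text
clock: 12.97
eef_pos: [606.8, 160.4, 188.7]
tcp_rot: [-3.141, -0.006, 1.519]
contact_force: [0.3, -0.8, -1.2]
opening: 0.001
clock: 13.13
eef_pos: [608.6, 160.3, 188.1]
tcp_rot: [-3.14, -0.006, 1.519]
contact_force: [-1.0, -0.2, 0.6]
opening: -0.003
```

View pics/s6.png

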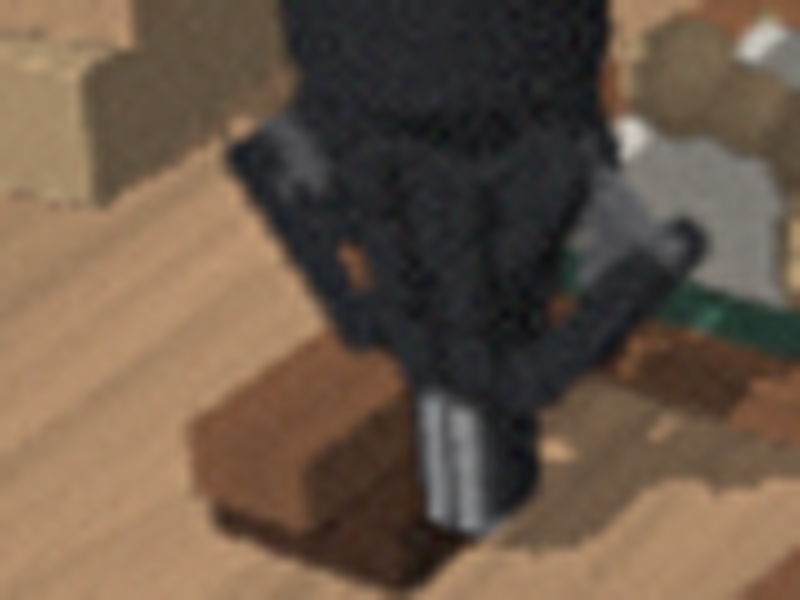

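```bash

python3 -c "
from h import *
f=grab_frame('side')
p=(572.95,29.93,-.04755);c,s=np.cos(p[2]),np.sin(p[2])
def W(x,y,z): return [p[0]+c*x-s*y,p[1]+s*x+c*y,z]
def q(P): return ((proj(f,P)-[150,170]+.5)*10-.5).round()
print('lug near face corner top/bot',q([W(60,160,36),W(60,160,16)]))
for b in (18,22,26,30,34,38,42): print(b,q([W(b,153,0),W(b,107,0),W(b,153,22)]).tolist())
t=sense()['eef_pos'];print('tip',q([[t[0],t[1],t[2]-173.4],W(60,130,36)]))
"
```

```text
lug near face corner top/bot [[309. 454.]
 [316. 523.]]
18 [[478.0, 614.0], [589.0, 521.0], [472.0, 538.0]]
22 [[464.0, 609.0], [576.0, 517.0], [459.0, 533.0]]
26 [[451.0, 604.0], [562.0, 512.0], [445.0, 528.0]]
30 [[438.0, 599.0], [549.0, 508.0], [432.0, 524.0]]
34 [[424.0, 594.0], [536.0, 503.0], [418.0, 519.0]]
38 [[411.0, 590.0], [523.0, 499.0], [405.0, 514.0]]
42 [[398.0, 585.0], [511.0, 494.0], [391.0, 509.0]]
tip [[489. 508.]
 [387. 396.]]
```

The left butt corner at about (405,590) puts the butt near local x = 37–40, which is close to home. I'll push on until the stop shows up in the x force.

```bash

python3 -m creep '[[0,0,0,0,2,0,1],[0,0,0,0,0,0,1]]'
python3 -m creep '[[0,0,0,0,1.5,0,1],[0,0,0,0,1,0,1]]'
```

```text
clock: 13.4
eef_pos: [610.3, 160.1, 187.6]
tcp_rot: [-3.139, -0.006, 1.519]
contact_force: [0.5, -0.1, 1.6]
opening: 0.003
clock: 13.57
eef_pos: [611.7, 160.1, 187.4]
tcp_rot: [-3.135, -0.005, 1.518]
contact_force: [-6.6, 1.5, 7.0]
opening: -0.0
```

```bash

python3 -m creep '[[0,0,0,0,1.5,0,1],[0,0,0,0,1,0,1]]'
python3 -m creep '[[0,0,0,0,0,0,1],[0,0,0,0,-6,0,1],[0,0,0,0,-12,0,1],[0,0,0,0,-15,0,1],[0,0,0,0,0,-10,1],[0,0,0,0,0,-30,1],[0,0,0,0,0,-40,1],[0,0,0,0,0,0,1]]'
python3 -c "
from h import *
crop('side',150,170,80,60,10,'s7.png')"
```

```text
clock: 13.73
eef_pos: [612.6, 160.1, 187.5]
tcp_rot: [-3.129, -0.005, 1.518]
contact_force: [-4.0, 0.5, 5.2]
opening: -0.003
clock: 14.4
eef_pos: [578.8, 161.2, 270.1]
tcp_rot: [-3.126, -0.003, 1.518]
contact_force: [1.3, 0.7, 0.6]
opening: -0.002
```

View pics/s7.png

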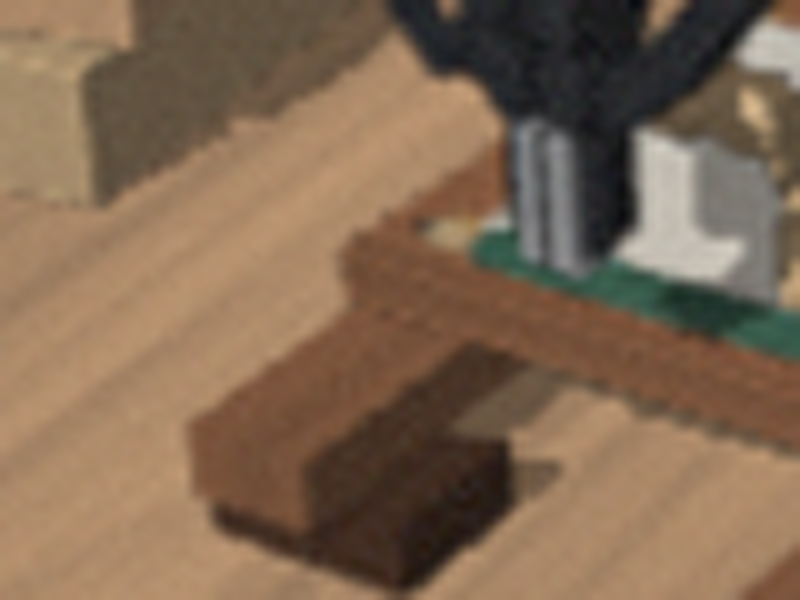

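```bash

python3 -m creep '[[0,0,0,0,0,-40,1],[0,0,0,0,0,-40,1],[0,0,0,0,0,-40,1],[0,0,0,0,-20,-40,1],[0,0,0,0,-35,-20,1],[0,0,0,0,-40,0,1],[0,0,0,0,-40,0,1],[0,0,0,-30,-25,0,1],[0,0,0,-40,0,0,1],[0,0,0,-40,0,0,1]]'
python3 -m creep '[[0,0,0,-40,0,0,1],[0,0,0,-40,0,0,1],[0,0,0,-40,0,0,1],[0,0,0,-40,0,0,1],[0,0,0,-40,0,0,1],[0,0,0,-40,0,0,1],[0,0,0,-40,0,0,1],[0,0,0,-40,0,0,1],[0,0,0,-40,0,0,1],[0,0,0,0,0,0,1]]'
python3 -c "
from h import *
crop('top',185,130,130,95,6,'t8.png');crop('side',0,0,512,384,1.5,'s8.png')"
```

```text
clock: 15.28
eef_pos: [412.8, 61.1, 452.2]
tcp_rot: [-3.128, -0.006, 1.525]
contact_force: [0.6, -0.7, -0.3]
opening: 0.0
clock: 16.12
eef_pos: [390.7, -318.7, 451.1]
tcp_rot: [-3.135, -0.002, 1.526]
contact_force: [-0.5, -0.2, 0.6]
opening: 0.004
```

View pics/t8.png

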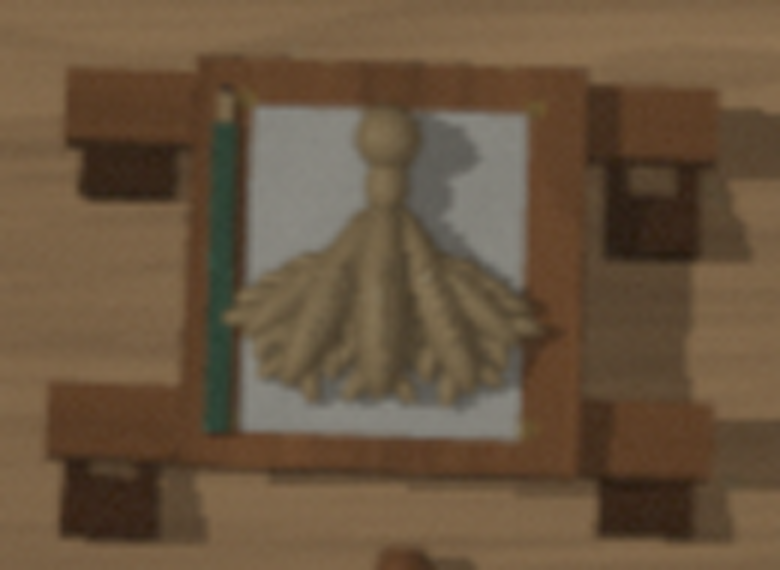

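View pics/s8.png

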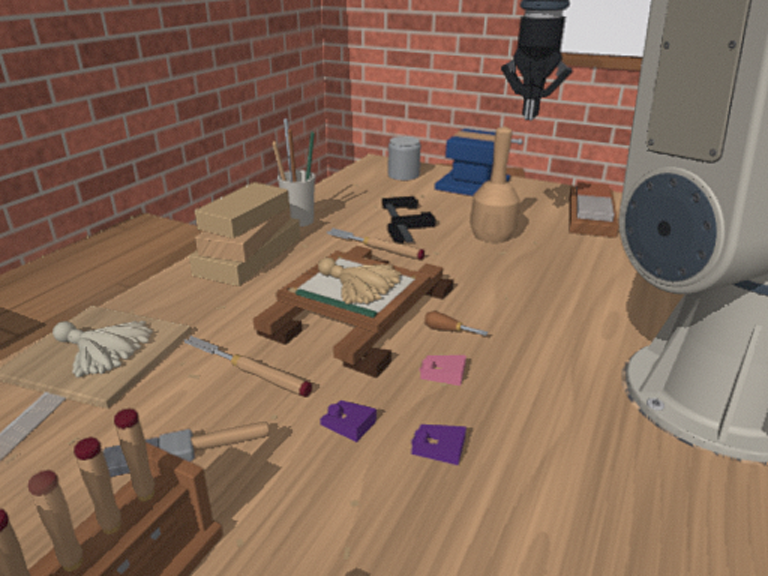

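The top crop shows the far left wedge's butt moved from v=236 to 200 (about 18 mm), while the board's edges and the other three butts (260, 538, 539) stayed put. Both views put its stand-out at 20.5–22 mm, and home is 22. The side view shows the tools where they were and the arm clear. I'm handing in.

```bash
python3 -c "
from rig import job,sense
print(job.sign_off(), sense()['clock'], sense()['contact_force'])"
```

```text
the job is handed in; nothing more can be done
the job is handed in; nothing more can be done
```

The far left corner was the one that rocked. I pushed its wedge home and handed the job in at about 16 s on the robot's clock; it reports no verdict.

- **Finding the corner:** Near right (58 N) and near left (12 N) stayed firm. Far left went down about 3 mm at 4.7 N and 4 mm at 9.9 N, for longer than the 0.1 s needed. I did not press far right, since the soft foot was already found.
- **Pushing the wedge:** I pushed its butt with closed fingers until they stopped, at about 4–7 N. The top view put its travel at about 18 mm. Both views put its butt 20.5–22 mm from the lug, where home is 22 mm, measured to about 1–2 mm.
- **Rest of the scene:** In the last pictures the board and the other three wedges looked unmoved. The tools in view had not moved, and the arm was clear of everything.

Three things are less certain:
- **The stop:** the force there was mild, so "home" rests partly on the pictures.
- **Unexplained force:** during the push an upward force of up to 10 N came and went. I found no cause for it; lifting the fingers 2 mm made it vanish for a while, but 5–7 N came back at the stop.
- **Not re-tested:** I did not press the corner again afterwards to check it was firm.

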